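# Park the keyboard square in the corner of the desk rail

### The arm

A 7-joint arm with a two-finger parallel gripper is mounted at the origin on the work surface. World frame = base frame: x ahead of the robot, y to its left, z up, the work surface at z = 0. Lengths are in m, angles in degrees, forces in N, time in s.
With the tool pointing down it reaches from about 0.425 to 0.875 m from the base axis. Payload 4.7 kg.
Tool frame: the origin (TCP) lies between the finger pads; the fingertips stand 8 mm ahead of it and the grasp point (between the pads) lies 11 mm behind it; x points along the fingers, z is the direction in which the jaws open and shut, and the axes are right-handed (so a half turn about x gives the same grasp; the last joint's range is limited). The gripper opens to 87 mm and grips with 3 to 60 N. Pads are 19 mm wide; open, the fingers measure 117 mm over their backs; the gripper's body (75 mm by 190 mm) begins 51 mm behind the grasp point.
Start: joints at [-75.052, 18.392, -4.016, 83.108, 1.295, 78.541, -3.26], TCP at [0.159, 0.63, 0.231] pointing down, gripper open.
Joint ranges: [-163.93, 163.93], [-17.29, 119.83], [-79.2, 71.16], [3.27, 140.29], [-89.18, 269.18], [5.43, 117.66], [-154.24, 154.24]. Speed limits (degrees/s): [147.25, 147.25, 180, 180, 180, 180, 180].

### API

Orientations are given as [roll, pitch, yaw] about the fixed x, y, z axes, in that order (R = Rz(yaw) Ry(pitch) Rx(roll)).
In Python, from cell import telemetry, vision, sign_off gives the robot as it stands. The module is installed in compiled form; this text tells all that it offers.
- The arm moves only by the tool drive_tool, never from a script. Its arguments are lists of equal length, an entry for each row: "offset": the shift along the tool's x, y, z in m, a list of three; "angular": the turn, a rotation vector about the tool's x, y, z in rad, a list of three. A call has 1 to 10 rows; each row is the pose to reach, as a shift and turn from the pose measured when the call began, along the tool's axes at that moment; what a row does not reach only later rows make up. A row lasts 1/8 s, in which the tool goes at most 62.5 mm and 10.7 degrees, less where a joint would pass 70% of its speed; a pose out of reach is approached as far as the arm can. A call with a gripper value outside its range is refused whole. "fingers" is the closure, from -1 (fully open) to 1 (shut), set as the call begins (left out, the last holds). The fingers move at their own pace and stop on an object; "squeeze" is the grip in N (left out, the last holds). Time passes only in rows, so rows that repeat a pose let the fingers close. It gives the time, the measured TCP pose, the force and the opening at its end, in the units of the state.
- telemetry.get_obs(): the state, without advancing time (a new reading comes with each control period).
- vision.read_camera(name): name is "side" or "top" or "wrist"; returns a dict with "pixels" (400x640x3 uint8, red, green, blue), "intrinsics" (3x3 intrinsics, pixels), "distortion" ([k1, k2, p1, p2, k3] as OpenCV has them; the pictures are not rectified), "world_from_camera" (4x4, takes a point from camera to world coordinates); the wrist camera has in their place "T_tool_cam" (4x4, takes a point from camera to tool coordinates, whose origin is the TCP and whose axes are the tool frame's). Camera axes: x right, y up, looking along -z (the intrinsics and any distortion apply to the point x, -y, -z); pixel columns grow to the right and rows downward; lengths in m; the calibration is good to about 2 mm. A picture is of the moment at which its call begins: read the wrist's pose just before it. There is no depth.
- sign_off(): hands the job in, once; it reports no verdict.
The state is a dict: "time_s": time; "qpos": joint angles; "joint_velocities": joint speeds; "effort": joint torques, N m; "tool_pos": TCP position; "tool_rot": TCP orientation; "force": force on the tool from outside, world axes, zero at the start; "wrist_torque": the same for the moment, N m; "grip_width": finger opening in m.
Only numpy, scipy, OpenCV 4.12 (cv2) and the standard library are available. Lean on these libraries where they do the work, as an engineer would, in place of code of your own. Each camera call takes 0.05 s, during which the arm holds its last target.

### The job

Tidy the desk: push the short black keyboard back flat against the low aluminium cable channel and along it until its end meets the white power box, so that it lies square in that corner, flush on both sides. Only push it along the desk with the fingers: do not grasp, lift or tip it, and leave the glass bowl, the mouse, the remote control and the call receiver where they are.

Things in the scene. Friction and masses are not known exactly. Their poses are not given: they have to be found in the camera images.
- keyboard: short black computer keyboard, loose, lying flat on the desk, about 0.4 kg; 100 mm (its own x, front to back) by 220 mm (its own y, its length) by 22 mm high; the outer 6 mm all round is only 16 mm high. Origin: centre of its underside. Its +x side (back edge) faces the channel, its -x side (front edge, with the long bar key) faces the robot. It starts 55 to 90 mm short of flush, turned up to 0.25 rad.
- channel: straight aluminium cable channel fixed to the desk beyond the keyboard; 40 mm (its x) by 660 mm (its y, its length) by 30 mm high. Origin: centre of its underside; +x points away from the robot, z up. Its front face, the one to push the keyboard against, is the plane x = -20 mm of its own frame.
- powerbox: white plastic desk power box fixed to the desk in front of the channel, with two round grey sockets on top; 110 mm (its x) by 60 mm (its y) by 45 mm high. Origin: centre of its underside; axes parallel to the channel's. It stands 270 mm left (+y) or right (-y) of the channel's middle, its back on the channel's front face; the keyboard's end goes against its side face that looks to the channel's middle (30 mm from its origin).
- bowl: round glass bowl, 84 mm across and 42 mm high, loose, standing by the channel on the other side from the power box, 270 mm from the channel's middle; leave it. Origin: centre of its underside.
- mouse: black computer mouse, 100 by 56 by 33 mm, loose, off to one side of the keyboard; leave it. Origin: centre of its underside, x along its length.
- remote: black remote control, 160 by 45 by 19 mm, loose, off to the other side; leave it. Origin: centre of its underside, x along its length.
- receiver: small upright white call receiver box, 35 by 60 by 85 mm with a thin aerial reaching 152 mm, loose, standing off to the right (-y) beyond the right end of the channel; leave it. Origin: centre of its underside.
There are look-alikes about, which are no part of the job. What is shaped like the powerbox but green is not meant.

How it is judged:
By the outcome, as a careful person would: the job done as asked, in the order asked, and still so for the second after the job is handed in, with the robot touching nothing.
It also fails if it takes over 48 s, if anything falls off the work surface, if the arm or the gripper's body presses on something with over 40 N, if the wrist force passes 120 N, or if a joint passes its speed limit or range.

## Working session

There is one attempt and no reset: what is moved stays moved. The work goes in short steps, Python scripts to look and compute and a tool call to move; the robot and the scene stay as the last step left them, time stands still between calls to the robot, and variables do not carry over. Pictures are saved under pics/ and viewed, and the job is handed in when it is done.

Besides the shell and the picture viewer there is one more tool, called as a command line: name --argument value ..., lists and objects as JSON in quotes. drive_tool: Moves the arm, as the interface text tells. Its arguments: {"type":"object","properties":{"offset":{"type":"array"},"angular":{"type":"array"},"fingers":{"type":"number"},"squeeze":{"type":"number"}},"required":["offset","angular"]}

```bash
mkdir -p pics; python3 - <<'E'
from cell import telemetry, vision
import cv2, json
print(telemetry.get_obs())
for n in ("top","side"):
    d=vision.read_camera(n)
    cv2.imwrite(f"pics/{n}0.png",d["pixels"][:,:,::-1])
    print(n,d["intrinsics"],d["distortion"],d["world_from_camera"])
E
```

```text
{'time_s': 0.0, 'qpos': array([-75.05249902,  18.43837143,  -4.0149759 ,  83.17621835,
         1.2935089 ,  78.5416881 ,  -3.26028443]), 'joint_velocities': array([ 0.03489418,  0.09180242,  0.05637471, -0.03006918,  0.00171621,
        0.04211029,  0.06968501]), 'effort': array([ 1.93524215e-04, -4.91285598e+01, -4.04053247e-01, -3.12533891e+01,
       -6.40400453e-02,  4.38581093e-02,  1.70417215e-04]), 'tool_pos': array([0.15869639, 0.62975652, 0.2294577 ]), 'tool_rot': array([-177.62378036,   89.88878803, -101.76261188]), 'force': array([ 0.09554863,  0.37063956, -0.36934952]), 'wrist_torque': array([-0.00686915, -0.02016202,  0.05338138]), 'grip_width': 0.08693523876296173}
top [[429.0398861    0.         322.802593  ]
 [  0.         429.0398861  207.15554321]
 [  0.           0.           1.        ]] [-0.08528665  0.          0.          0.          0.        ] [[ 0.01527714  0.99365423 -0.11143551  0.47591349]
 [-0.99980228  0.01659943  0.01094782  0.00210238]
 [ 0.01272811  0.11124623  0.99371136  1.40067854]
 [ 0.          0.          0.          1.        ]]
side [[415.30710904   0.         320.70528234]
 [  0.         415.30710904 200.37857998]
 [  0.           0.           1.        ]] [0.00022767 0.         0.         0.         0.        ] [[-0.95880377  0.13889189 -0.24779905  0.34471286]
 [-0.28389955 -0.49866013  0.81898664  0.95481949]
 [-0.00981691  0.85559752  0.51754856  0.64964817]
 [ 0.          0.          0.          1.        ]]
```

View pics/top0.png

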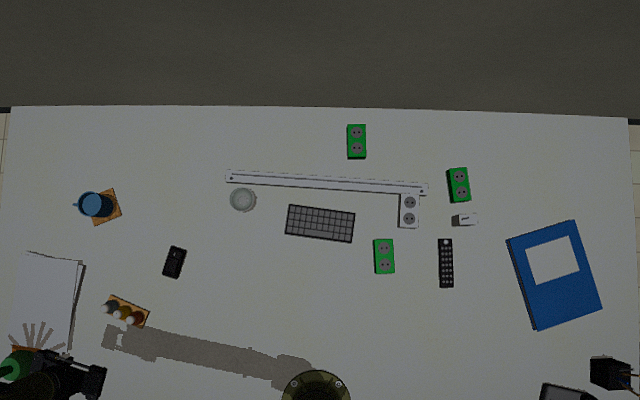

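View pics/side0.png

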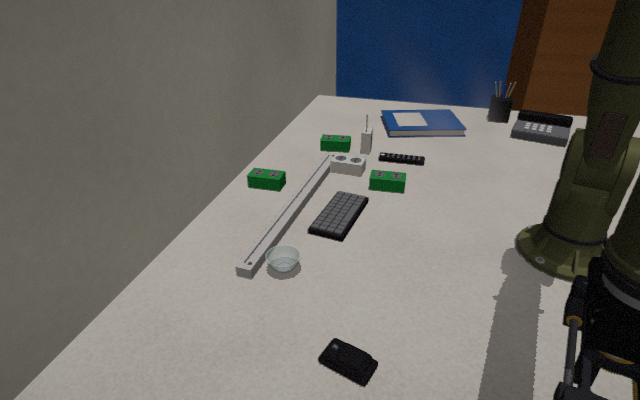

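The top view shows the channel from about (226,176) to (428,190), with the power box at its right end at (409,210). The keyboard is centred near (320,223), the bowl is at (243,200), and a green look-alike stands at (384,256). I'll measure these first.

```bash
cat > h.py <<'E'
import numpy as np, cv2
from scipy.spatial.transform import Rotation as R
from cell import telemetry, vision
def cam(name):
    o=telemetry.get_obs(); d=vision.read_camera(name)
    if "world_from_camera" in d: T=np.array(d["world_from_camera"])
    else:
        W=np.eye(4); W[:3,:3]=Rt(o); W[:3,3]=o["tool_pos"]; T=W@np.array(d["T_tool_cam"])
    return d["pixels"][:,:,::-1].copy(),np.array(d["intrinsics"]),np.array(d["distortion"]),T
def Rt(o): return R.from_euler("xyz",o["tool_rot"],degrees=True).as_matrix()
def ray(px,c,z):
    _,K,D,T=c
    u=cv2.undistortPoints(np.array(px,float).reshape(-1,1,2),K,D).reshape(-1,2)
    v=np.c_[u[:,0],-u[:,1],-np.ones(len(u))]@T[:3,:3].T
    s=(z-T[2,3])/v[:,2]
    return T[:3,3]+v*s[:,None]
def proj(P,c):
    _,K,D,T=c
    p=(np.atleast_2d(P)-T[:3,3])@T[:3,:3]
    return cv2.projectPoints(p*[1,-1,-1],np.zeros(3),np.zeros(3),K,D)[0].reshape(-1,2)
E
python3 - <<'E'
from h import *
c=cam("top"); im=c[0]
cv2.imwrite("pics/topz.png",cv2.resize(im[150:300,200:480],None,fx=2.8,fy=2.8,interpolation=cv2.INTER_CUBIC))
g=im.max(2); 
m=((g<110)&(im.max(2)-im.min(2)<30)).astype(np.uint8)
m[:, :140]=0;m[300:]=0;m[:140]=0
m=cv2.morphologyEx(m,cv2.MORPH_CLOSE,np.ones((5,5)))
cs,_=cv2.findContours(m,cv2.RETR_EXTERNAL,cv2.CHAIN_APPROX_NONE)
for k in cs:
    if cv2.contourArea(k)<150: continue
    P=ray(k.reshape(-1,2),c,0.016)[:,:2].astype(np.float32)
    print(cv2.minAreaRect(k), cv2.minAreaRect(P))
print("chan ends",ray([[226,170],[428,183],[226,182],[427,195]],c,0.03))
print("pb",ray([[409,210]],c,0.045),"bowl",ray([[243,200]],c,0.03), "green",ray([[384,256]],c,.045))
E
```

```text
((174.15000915527344, 262.0500183105469), (18.65743637084961, 32.25522994995117), 18.43494987487793) ((0.44519132375717163, 0.4636459946632385), (0.06151864305138588, 0.10317692160606384), 73.5999984741211)
((445.2108459472656, 262.9031982421875), (50.289363861083984, 15.347357749938965), 87.95458984375) ((0.456246554851532, -0.41256746649742126), (0.16163191199302673, 0.05058957636356354), 1.5920310020446777)
((383.1551818847656, 255.63796997070312), (35.585548400878906, 21.022485733032227), 86.633544921875) ((0.477496862411499, -0.20997846126556396), (0.11394573003053665, 0.0680835098028183), 3.6115939617156982)
((548.3599853515625, 258.62481689453125), (63.88860321044922, 72.9937744140625), 72.25532531738281) ((0.47401633858680725, -0.7650105953216553), (0.20782464742660522, 0.25899168848991394), 17.348217010498047)
((462.5, 220.0), (12.0, 23.0), 90.0) ((0.5964789986610413, -0.4717392027378082), (0.03951225429773331, 0.07724405825138092), 0.7843177318572998)
((319.47955322265625, 223.24716186523438), (68.53656005859375, 31.558181762695312), 7.907162666320801) ((0.5787941813468933,
[... 216 characters left out ...]
29354357719421, 0.15542511641979218), 86.99560546875)
((457.88995361328125, 184.73001098632812), (35.63818359375, 22.76883888244629), 81.8698959350586) ((0.7136280536651611, -0.459339439868927), (0.11841139942407608, 0.07775543630123138), 7.036175727844238)
((356.0, 149.5), (19.0, 20.0), 90.0) ((0.8249936699867249, -0.1201377660036087), (0.06437760591506958, 0.06605188548564911), 1.1216990947723389)
chan ends [[ 0.74598741  0.30378781  0.03      ]
 [ 0.71467478 -0.35508965  0.03      ]
 [ 0.7064354   0.30207657  0.03      ]
 [ 0.67505707 -0.35123811  0.03      ]]
pb [[ 0.62339447 -0.28850792  0.045     ]] bowl [[0.64852936 0.2445417  0.03      ]] green [[ 0.47614726 -0.20822981  0.045     ]]
```

View pics/topz.png

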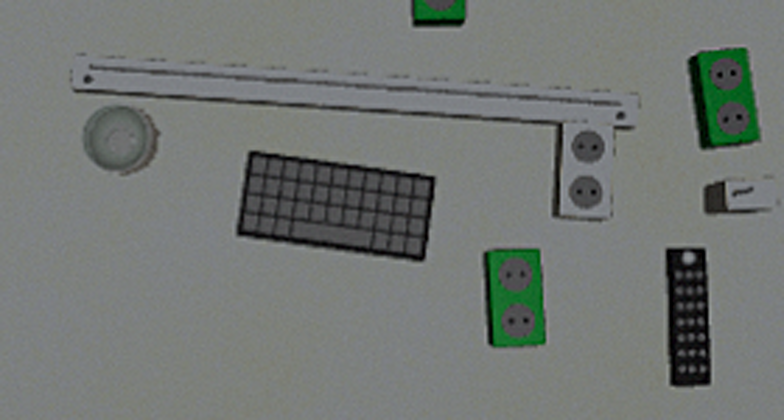

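Top view: the keyboard sits about 63 mm short of the channel and 146 mm short of the box. The channel's yaw is about -2.75° and the keyboard's about -7.2°. The power box prediction (0.623,-0.291) agrees with the measured value. Next I work out the approach in tool axes.

```bash
cat >> h.py <<'E'
YC=-0.048
def chan(x,y,C=(0.7105,-0.025),yaw=YC):
    return np.array(C)+np.array([np.cos(yaw)*x-np.sin(yaw)*y,np.sin(yaw)*x+np.cos(yaw)*y])
def plan(pos,jaw):
    "jaw: world angle (rad) of jaw axis (mod pi), tool x down"
    o=telemetry.get_obs(); M=Rt(o); best=None
    for a in (jaw,jaw+np.pi):
        z=np.array([np.cos(a),np.sin(a),0]); x=np.array([0,0,-1.]); y=np.cross(z,x)
        rv=R.from_matrix(M.T@np.c_[x,y,z]).as_rotvec()
        if best is None or np.linalg.norm(rv)<np.linalg.norm(best): best=rv
    print("t",round(o["time_s"],2),"pos",o["tool_pos"].round(4),"q",o["qpos"].round(0),"F",o["force"].round(1))
    print("offset",(M.T@(np.array(pos)-o["tool_pos"])).round(4),"rot",best.round(3)); print("tool axes cols\n",M.round(3))
    return best
E
python3 - <<'E'
from h import *
plan([0.50,0.006,0.17],np.pi/2+YC)
E
```

```text
t 0.15 pos [0.1587 0.6299 0.2297] q [-75.  18.  -4.  83.   1.  79.  -3.] F [-0.1 -0.4  0.2]
offset [ 0.0605 -0.4833 -0.5216] rot [-0.199 -0.001 -0.   ]
tool axes cols
 [[-0.    -0.97   0.244]
 [-0.001  0.244  0.97 ]
 [-1.    -0.    -0.001]]
```

drive_tool --offset '[[0,-0.04,-0.043],[0,-0.08,-0.086],[0,-0.12,-0.13],[0,-0.16,-0.173],[0,-0.2,-0.216],[0,-0.24,-0.26],[0,-0.28,-0.303],[0,-0.32,-0.346],[0,-0.36,-0.39],[0,-0.4,-0.432]]' --angular '[[-0.02,0,0],[-0.04,0,0],[-0.06,0,0],[-0.08,0,0],[-0.1,0,0],[-0.12,0,0],[-0.14,0,0],[-0.16,0,0],[-0.18,0,0],[-0.199,0,0]]' --fingers -1

```text
time_s: 1.4
tool_pos: [0.4416, 0.1114, 0.2304]
tool_rot: [-169.1, 90.0, -81.8]
force: [0.5, 0.2, -0.3]
grip_width: 0.0873
```

```bash
python3 - <<'E'
from h import *
plan([0.50,0.006,0.22],np.pi/2+YC)
E
```

```text
t 1.4 pos [0.4416 0.1114 0.2304] q [-44.  -7.  25. 110.   3.  76.  67.] F [ 0.5  0.2 -0.3]
offset [ 0.0105 -0.0633 -0.1025] rot [ 0.001 -0.001  0.   ]
tool axes cols
 [[ 0.    -0.999  0.047]
 [-0.001  0.047  0.999]
 [-1.    -0.    -0.001]]
```

drive_tool --offset '[[0.005,-0.03,-0.05],[0.01,-0.0633,-0.1025],[0.01,-0.0633,-0.1025],[0.01,-0.0633,-0.1025]]' --angular '[[0,0,0],[0,0,0],[0,0,0],[0,0,0]]'

```text
time_s: 1.9
tool_pos: [0.4996, 0.0065, 0.2202]
tool_rot: [115.5, 89.9, -157.2]
force: [0.1, 1.3, -0.5]
grip_width: 0.087
```

```bash
python3 - <<'E'
from h import *
c=cam("wrist"); cv2.imwrite("pics/w1.png",c[0]); print(c[3].round(3),c[1].round(1),c[2])
plan([0.50,0.006,0.22],np.pi/2+YC)
E
```

```text
[[ 0.049 -0.956 -0.29   0.419]
 [ 0.999  0.046  0.014  0.011]
 [ 0.    -0.29   0.957  0.374]
 [ 0.     0.     0.     1.   ]] [[344.3   0.  318.5]
 [  0.  344.3 204.4]
 [  0.    0.    1. ]] [-0.05776099  0.          0.          0.          0.        ]
t 1.95 pos [0.4995 0.0073 0.2202] q [-38.  -1.  34. 106.   0.  75.  83.] F [0.1 0.8 0.7]
offset [ 0.0002 -0.0006 -0.0013] rot [ 0.002 -0.    -0.001]
tool axes cols
 [[-0.001 -0.999  0.045]
 [-0.     0.045  0.999]
 [-1.     0.001 -0.   ]]
```

View pics/w1.png

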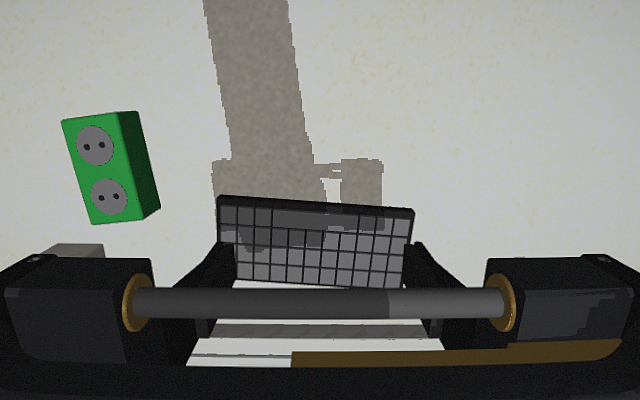

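The wrist view shows the keyboard's front edge from (217,197) to (413,209), between the fingers at this height. The green box is at (110,165).

```bash
python3 - <<'E'
from h import *
c=cam("wrist")
P=ray([[217,197],[413,209],[61,121],[92,225],[135,111],[400,289]],c,0.016); print(P.round(4)); 
d=P[1]-P[0]; print(np.linalg.norm(d),np.degrees(np.arctan2(-d[0],d[1])))
print(ray([[61,121],[135,111],[92,224]],c,0.045).round(3))
plan([0.50,0.006,0.004],np.pi/2+YC)
E
```

```text
[[ 0.5142 -0.1032  0.016 ]
 [ 0.5378  0.1096  0.016 ]
 [ 0.4236 -0.2594  0.016 ]
 [ 0.5401 -0.2521  0.016 ]
 [ 0.419  -0.1767  0.016 ]
 [ 0.6367  0.0978  0.016 ]]
0.21414402040470204 -6.335705743412495
[[ 0.423 -0.237  0.045]
 [ 0.419 -0.161  0.045]
 [ 0.529 -0.23   0.045]]
t 2.0 pos [0.4995 0.0077 0.2204] q [-38.  -1.  34. 106.   0.  75.  83.] F [-0.4  0.6 -0.4]
offset [ 0.2164 -0.0007 -0.0016] rot [ 0.003 -0.    -0.   ]
tool axes cols
 [[-0.    -0.999  0.045]
 [-0.     0.045  0.999]
 [-1.     0.    -0.   ]]
```

drive_tool --offset '[[0.05,0.012,-0.002],[0.1,0.012,-0.002],[0.14,0.012,-0.002],[0.17,0.012,-0.002],[0.19,0.012,-0.002],[0.2,0.012,-0.002],[0.206,0.012,-0.002],[0.206,0.012,-0.002]]' --angular '[[0,0,0],[0,0,0],[0,0,0],[0,0,0],[0,0,0],[0,0,0],[0,0,0],[0,0,0]]'

```text
time_s: 3.0
tool_pos: [0.4875, 0.0065, 0.0146]
tool_rot: [53.4, 90.0, 140.9]
force: [1.3, -0.7, 0.3]
grip_width: 0.0866
```

```bash
python3 - <<'E'
from h import *
plan([0.575,0.003,0.0135],np.pi/2+YC)
c=cam("wrist"); cv2.imwrite("pics/w2.png",c[0])
E
```

```text
t 3.0 pos [0.4875 0.0065 0.0146] q [-35.  13.  34. 120. -10.  50.  92.] F [ 1.3 -0.7  0.3]
offset [ 0.0011 -0.0875  0.0003] rot [ 0.004  0.    -0.   ]
tool axes cols
 [[-0.    -0.999  0.044]
 [ 0.     0.044  0.999]
 [-1.     0.     0.   ]]
```

View pics/w2.png

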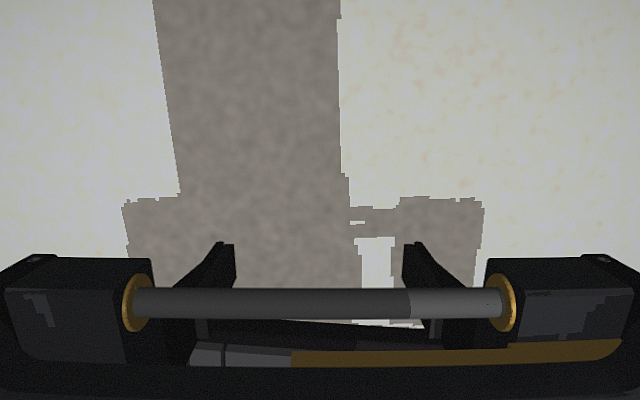

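The fingers are down in front of the front edge. Flush should come after about 95 mm of travel, so I push 78 mm first and watch the force.

drive_tool --offset '[[0,-0.01,0],[0,-0.02,0],[0,-0.028,0],[0,-0.036,0],[0,-0.044,0],[0,-0.052,0],[0,-0.06,0],[0,-0.067,0],[0,-0.073,0],[0,-0.078,0]]' --angular '[[0,0,0],[0,0,0],[0,0,0],[0,0,0],[0,0,0],[0,0,0],[0,0,0],[0,0,0],[0,0,0],[0,0,0]]'

```text
time_s: 4.3
tool_pos: [0.5661, 0.003, 0.0147]
tool_rot: [-87.3, 90.0, 0.2]
force: [-2.4, 0.5, -2.5]
grip_width: 0.087
```

```bash
python3 - <<'E'
from h import *
plan([0.575,0.003,0.0135],np.pi/2+YC)
c=cam("top"); cv2.imwrite("pics/t2.png",cv2.resize(c[0][150:300,200:480],None,fx=2.8,fy=2.8,interpolation=cv2.INTER_CUBIC))
c=cam("side"); cv2.imwrite("pics/s2.png",cv2.resize(c[0][120:290,220:440],None,fx=3,fy=3,interpolation=cv2.INTER_CUBIC))
E
```

```text
t 4.3 pos [0.5661 0.003  0.0147] q [-31.  22.  33. 109. -15.  53.  97.] F [-2.4  0.5 -2.5]
offset [ 0.0012 -0.0089  0.0004] rot [0.004 0.    0.   ]
tool axes cols
 [[ 0.    -0.999  0.044]
 [ 0.     0.044  0.999]
 [-1.    -0.     0.   ]]
```

View pics/t2.png

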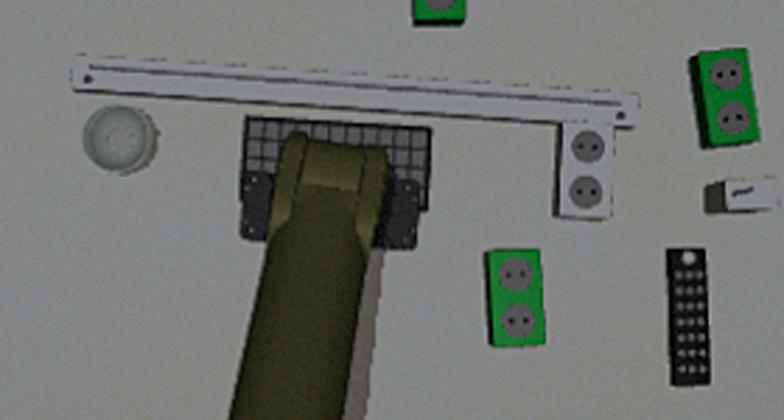

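View pics/s2.png

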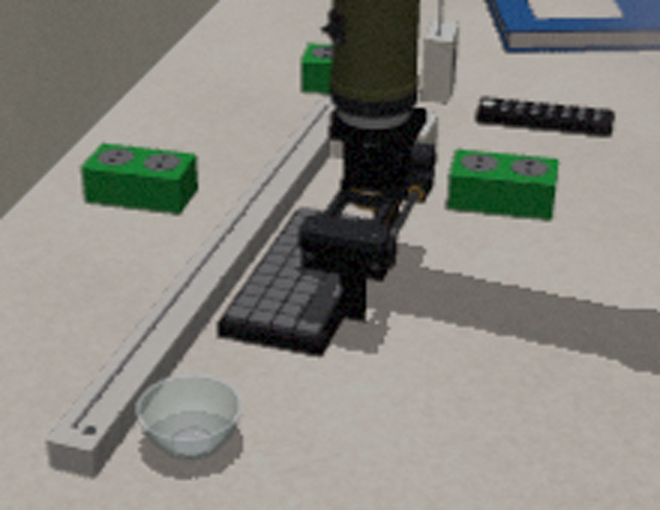

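The keyboard is square and about 15 mm from the channel, with its back edge at rows 117–130 in the top crop. I continue slowly until contact.

drive_tool --offset '[[0,-0.004,0],[0,-0.008,0],[0,-0.011,0],[0,-0.013,0],[0,-0.015,0],[0,-0.016,0],[0,-0.017,0]]' --angular '[[0,0,0],[0,0,0],[0,0,0],[0,0,0],[0,0,0],[0,0,0],[0,0,0]]'

```text
time_s: 5.28
tool_pos: [0.5803, 0.0024, 0.015]
tool_rot: [81.6, 89.7, 169.1]
force: [-11.8, 1.3, 10.3]
grip_width: 0.087
```

drive_tool --offset '[[0,-0.003,0],[0,-0.005,0],[0,-0.005,0]]' --angular '[[0,0,0],[0,0,0],[0,0,0]]'

```text
time_s: 5.65
tool_pos: [0.5805, 0.0025, 0.0149]
tool_rot: [82.9, 89.0, 170.3]
force: [-16.9, 1.6, 13.5]
grip_width: 0.0868
```

```bash
python3 - <<'E'
from h import *
plan([0.575,0.003,0.0135],np.pi/2+YC)
c=cam("top"); cv2.imwrite("pics/t3.png",cv2.resize(c[0][150:300,200:480],None,fx=2.8,fy=2.8,interpolation=cv2.INTER_CUBIC))
c=cam("side"); cv2.imwrite("pics/s3.png",cv2.resize(c[0][120:290,220:440],None,fx=3,fy=3,interpolation=cv2.INTER_CUBIC))
E
```

```text
t 5.65 pos [0.5805 0.0025 0.0149] q [-30.  25.  32. 106. -16.  55.  97.] F [-16.9   1.6  13.5]
offset [0.0015 0.0055 0.0003] rot [ 0.003  0.002 -0.017]
tool axes cols
 [[-0.017 -0.999  0.045]
 [ 0.003  0.045  0.999]
 [-1.     0.017  0.002]]
```

View pics/t3.png

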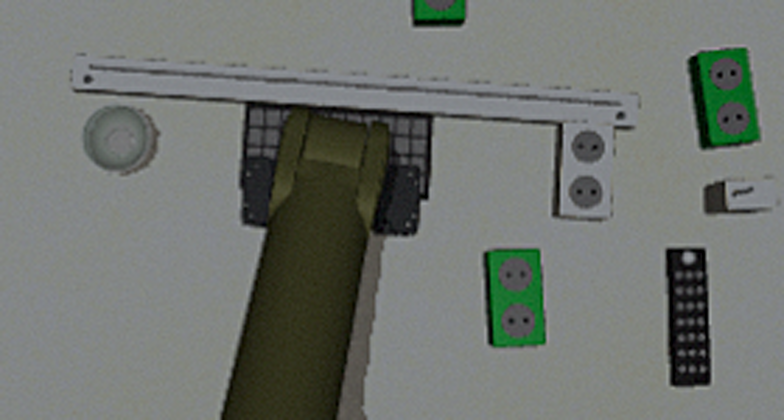

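View pics/s3.png

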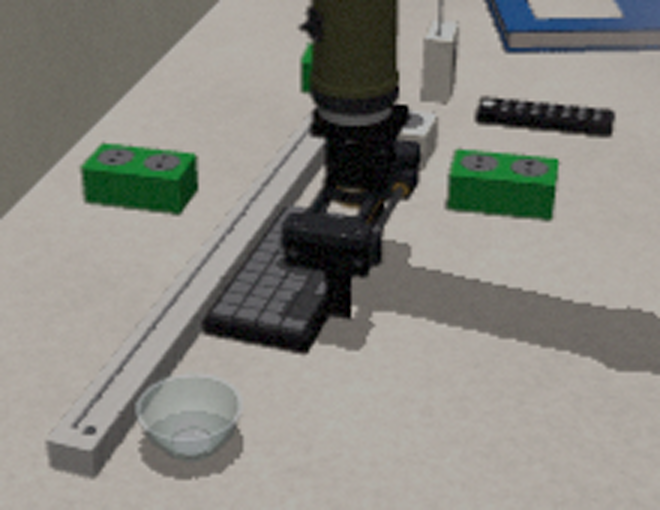

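The keyboard is flush against the channel. Now I back off, lift, and reorient for the end push.

drive_tool --offset '[[0,0.006,0],[0,0.015,0],[-0.01,0.025,0],[-0.05,0.025,0],[-0.09,0.025,0],[-0.1,0.025,0]]' --angular '[[0,0,-0.008],[0,0,-0.017],[0,0,-0.017],[0,0,-0.017],[0,0,-0.017],[0,0,-0.017]]' --fingers -1

```text
time_s: 6.5
tool_pos: [0.5593, 0.0033, 0.1189]
tool_rot: [-60.0, 89.6, 27.4]
force: [-0.6, -1.0, -0.5]
grip_width: 0.0871
```

```bash
python3 - <<'E'
from h import *
p=chan(-0.073,0.165); print(p)
plan([*p,0.11],YC)
c=cam("top"); im=c[0]
cv2.imwrite("pics/t4.png",cv2.resize(im[150:300,200:480],None,fx=2.8,fy=2.8,interpolation=cv2.INTER_CUBIC))
# left edge of kb: rows near back
g=im.max(2).astype(int)
for r in (190,194,198,202,206): print(r,g[r,278:300])
E
```

```text
[0.64550104 0.14331261]
t 6.5 pos [0.5593 0.0033 0.1189] q [-34.  13.  36. 106.  -9.  63.  92.] F [-0.6 -1.  -0.5]
offset [ 0.01   -0.0798  0.1437] rot [-1.568 -0.002  0.008]
tool axes cols
 [[ 0.007 -0.999  0.045]
 [ 0.004  0.045  0.999]
 [-1.    -0.007  0.004]]
190 [133 131 135 138 135 135 136 137 149  79   3  75  89  82  85  87  53  78
  87  89  87  90]
194 [134 134 134 136 134 135 138 142 119  60  16  58  67  71  71  74  45  61
  73  77  74  66]
198 [133 134 137 134 136 133 137 145 101  31  40  78  84  81  87  69  62  80
  83  87  82  43]
202 [133 134 132 138 133 136 136 147  89  21  37  56  54  49  51  31  40  53
  43  21  26  48]
206 [135 136 137 134 133 137 138 140  76   5  77  87  87  86  87  46  70  89
  67  39  45  57]
```

View pics/t4.png

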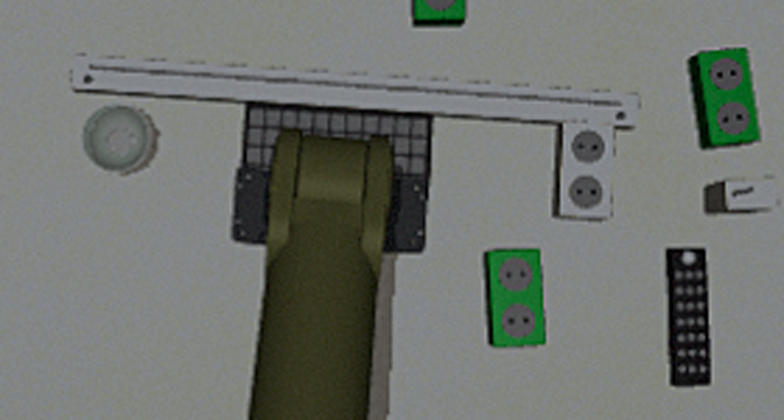

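drive_tool --offset '[[0,-0.008,0.015],[0,-0.016,0.03],[0,-0.024,0.045],[0,-0.032,0.06],[0,-0.04,0.075],[0,-0.048,0.09],[0,-0.056,0.105],[0,-0.064,0.12],[0,-0.072,0.135],[0,-0.08,0.144]]' --angular '[[0.16,0,0],[0.32,0,0],[0.48,0,0],[0.64,0,0],[0.8,0,0],[0.96,0,0],[1.12,0,0],[1.28,0,0],[1.44,0,0],[1.574,0,0]]' --fingers 0

```text
time_s: 7.8
tool_pos: [0.6447, 0.1447, 0.118]
tool_rot: [40.3, 89.7, 37.3]
force: [-0.3, 0.6, -0.1]
grip_width: 0.0436
```

```bash
python3 - <<'E'
from h import *
p=chan(-0.073,0.165); print(p, telemetry.get_obs()["grip_width"])
plan([*p,0.0145],YC)
c=cam("wrist"); cv2.imwrite("pics/w5.png",c[0])
c=cam("top"); im=c[0]
cv2.imwrite("pics/t5.png",cv2.resize(im[150:300,200:480],None,fx=2.8,fy=2.8,interpolation=cv2.INTER_CUBIC))
E
```

```text
[0.64550104 0.14331261] 0.043639741334133446
t 7.8 pos [0.6447 0.1447 0.118 ] q [-49.  29.  46.  91. -22.  69.  -2.] F [-0.3  0.6 -0.1]
offset [ 0.1035 -0.0017  0.0005] rot [-0.004  0.004 -0.003]
tool axes cols
 [[ 0.004  0.052  0.999]
 [ 0.003  0.999 -0.052]
 [-1.     0.003  0.004]]
```

View pics/t5.png

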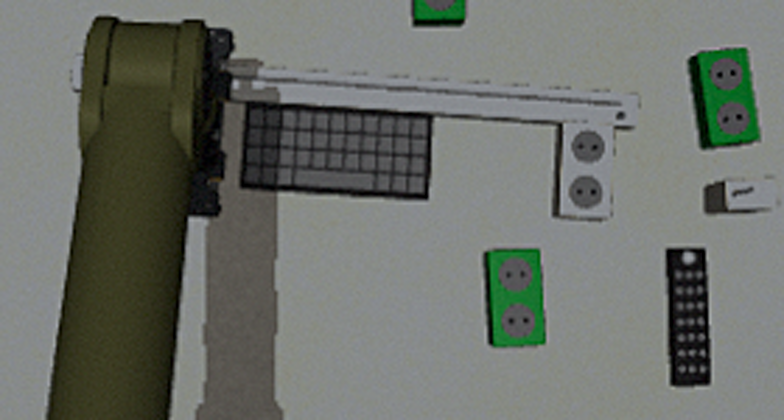

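View pics/w5.png

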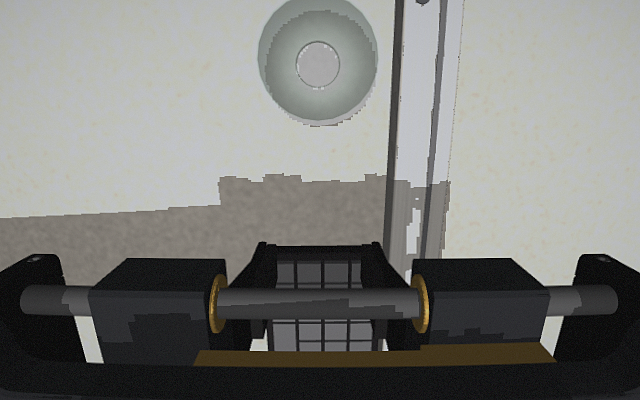

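The tool is at the left end, with the bowl clear of it at (318,65) in the wrist view. I descend.

drive_tool --offset '[[0.04,-0.001,0],[0.075,-0.001,0],[0.095,-0.001,0],[0.103,-0.001,0],[0.103,-0.001,0]]' --angular '[[-0.004,0.004,-0.003],[-0.004,0.004,-0.003],[-0.004,0.004,-0.003],[-0.004,0.004,-0.003],[-0.004,0.004,-0.003]]'

```text
time_s: 8.52
tool_pos: [0.6456, 0.1441, 0.0152]
tool_rot: [-27.2, 90.0, -29.6]
force: [0.5, -0.1, 0.3]
grip_width: 0.0432
```

```bash
python3 - <<'E'
from h import *
plan([*chan(-.073,-0.02+0.0112),0.0145],YC)
c=cam("side"); cv2.imwrite("pics/s6.png",cv2.resize(c[0][120:290,220:440],None,fx=3,fy=3,interpolation=cv2.INTER_CUBIC))
E
```

```text
t 8.53 pos [0.6456 0.1441 0.0152] q [-46.  36.  42.  95. -27.  60.   2.] F [ 0.5 -0.1  0.3]
offset [ 0.0007 -0.1746 -0.0011] rot [0.006 0.001 0.   ]
tool axes cols
 [[ 0.001  0.042  0.999]
 [-0.     0.999 -0.042]
 [-1.    -0.     0.001]]
```

View pics/s6.png

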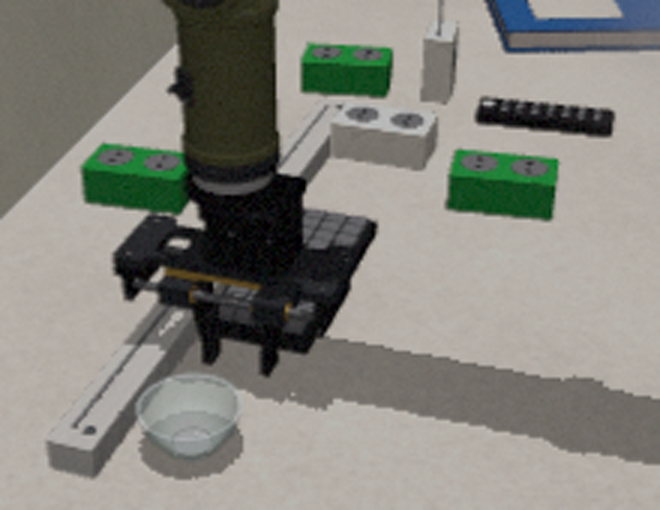

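drive_tool --offset '[[0,-0.012,0],[0,-0.022,0],[0,-0.03,0],[0,-0.038,0],[0,-0.048,0],[0,-0.058,0],[0,-0.068,0],[0,-0.078,0],[0,-0.088,0],[0,-0.096,-0.001]]' --angular '[[0.006,0,0],[0.006,0,0],[0.006,0,0],[0.006,0,0],[0.006,0,0],[0.006,0,0],[0.006,0,0],[0.006,0,0],[0.006,0,0],[0.006,0,0]]'

```text
time_s: 9.82
tool_pos: [0.6419, 0.0503, 0.0167]
tool_rot: [45.4, 89.7, 42.7]
force: [0.7, 5.7, 3.7]
grip_width: 0.0432
```

```bash
python3 - <<'E'
from h import *
plan([*chan(-.073,-0.02+0.0112),0.0145],YC)
c=cam("top"); im=c[0]
cv2.imwrite("pics/t7.png",cv2.resize(im[150:300,200:480],None,fx=2.8,fy=2.8,interpolation=cv2.INTER_CUBIC))
E
```

```text
t 9.82 pos [0.6419 0.0503 0.0167] q [-40.  34.  43.  98. -27.  59.  10.] F [0.7 5.7 3.7]
offset [ 0.0019 -0.0807 -0.001 ] rot [ 0.001  0.003 -0.003]
tool axes cols
 [[ 0.003  0.047  0.999]
 [ 0.003  0.999 -0.047]
 [-1.     0.003  0.003]]
```

View pics/t7.png

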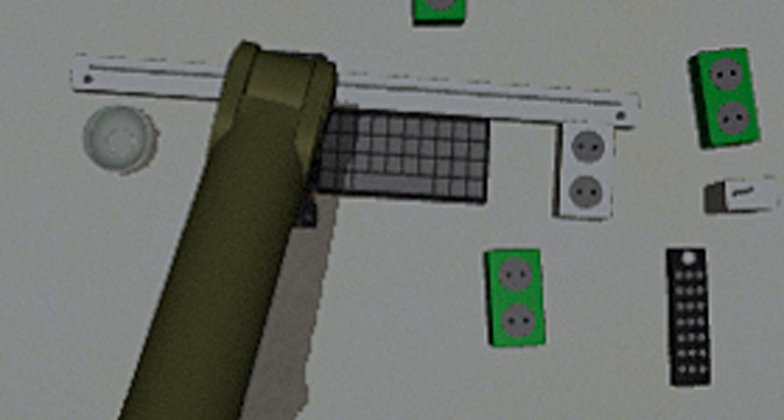

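The keyboard slides along the channel and stays flush. About 80 mm is left.

drive_tool --offset '[[0.001,-0.01,0],[0.002,-0.02,0],[0.002,-0.03,0],[0.002,-0.039,0],[0.002,-0.047,-0.001],[0.002,-0.054,-0.001],[0.002,-0.06,-0.001],[0.002,-0.065,-0.001],[0.002,-0.069,-0.001],[0.002,-0.072,-0.001]]' --angular '[[0,0,0],[0,0,0],[0,0,0],[0,0,0],[0,0,0],[0,0,0],[0,0,0],[0,0,0],[0,0,0],[0,0,0]]'

```text
time_s: 11.12
tool_pos: [0.6378, -0.0217, 0.0152]
tool_rot: [48.6, 89.7, 45.9]
force: [0.2, 5.3, 4.5]
grip_width: 0.0436
```

drive_tool --offset '[[0,-0.004,0],[0,-0.007,0],[0,-0.009,0],[0,-0.011,0],[0,-0.013,0]]' --angular '[[0,0,0],[0,0,0],[0,0,0],[0,0,0],[0,0,0]]'

```text
time_s: 11.75
tool_pos: [0.6375, -0.0285, 0.0152]
tool_rot: [77.0, 89.2, 74.5]
force: [0.1, 15.8, 5.0]
grip_width: 0.0433
```

```bash
python3 - <<'E'
from h import *
plan([*chan(-.073,-0.02+0.0112),0.0145],YC)
c=cam("top"); im=c[0]
cv2.imwrite("pics/t8.png",cv2.resize(im[170:240,290:430],None,fx=5.6,fy=5.6,interpolation=cv2.INTER_CUBIC))
E
```

```text
t 11.75 pos [ 0.6375 -0.0285  0.0152] q [-33.  34.  44.  99. -28.  59.  18.] F [ 0.1 15.8  5. ]
offset [ 0.0007 -0.0018 -0.0003] rot [ 0.004  0.003 -0.013]
tool axes cols
 [[ 0.004  0.044  0.999]
 [ 0.013  0.999 -0.044]
 [-1.     0.013  0.003]]
```

View pics/t8.png

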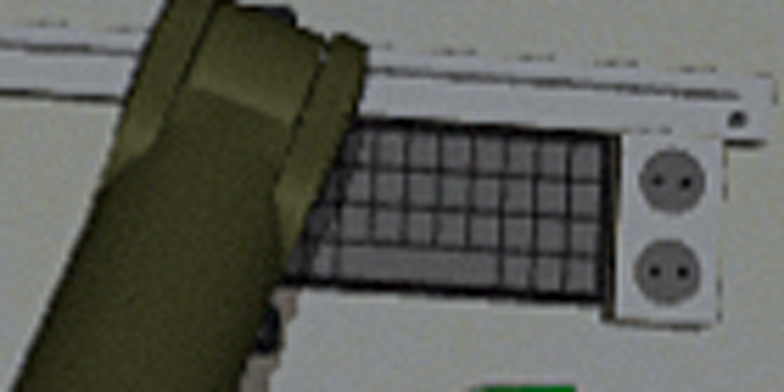

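The end has reached the box, with 15.8 N of reaction. I press lightly once more and back off. Then I go to the front edge for a squaring press.

drive_tool --offset '[[0,-0.006,0],[0,-0.008,0],[0,-0.008,0]]' --angular '[[0,0,0],[0,0,0],[0,0,0]]'

```text
time_s: 12.18
tool_pos: [0.6375, -0.0285, 0.0153]
tool_rot: [86.0, 88.7, 83.7]
force: [-0.2, 15.8, 5.3]
grip_width: 0.0435
```

drive_tool --offset '[[0,0.01,0],[0,0.02,0],[-0.01,0.03,0],[-0.05,0.03,0],[-0.09,0.03,0],[-0.1,0.03,0]]' --angular '[[0,0,-0.013],[0,0,-0.013],[0,0,-0.013],[0,0,-0.013],[0,0,-0.013],[0,0,-0.013]]'

```text
time_s: 12.92
tool_pos: [0.6403, -0.0023, 0.1195]
tool_rot: [55.0, 89.3, 52.6]
force: [0.9, -0.3, 0.7]
grip_width: 0.0435
```

```bash
python3 - <<'E'
from h import *
p=chan(-0.155,-0.13); print(p)
plan([*p,0.115],YC+np.pi/2)
c=cam("wrist"); cv2.imwrite("pics/w9.png",c[0])
c=cam("top"); im=c[0]
cv2.imwrite("pics/t9.png",cv2.resize(im[170:240,290:430],None,fx=5.6,fy=5.6,interpolation=cv2.INTER_CUBIC))
E
```

```text
[ 0.54944092 -0.14741313]
t 12.93 pos [ 0.6403 -0.0023  0.1195] q [-38.  27.  48.  94. -22.  68.  12.] F [ 0.9 -0.3  0.7]
offset [ 0.0025 -0.1488 -0.0847] rot [-1.565  0.013 -0.002]
tool axes cols
 [[ 0.007  0.042  0.999]
 [ 0.009  0.999 -0.042]
 [-1.     0.01   0.007]]
```

View pics/t9.png

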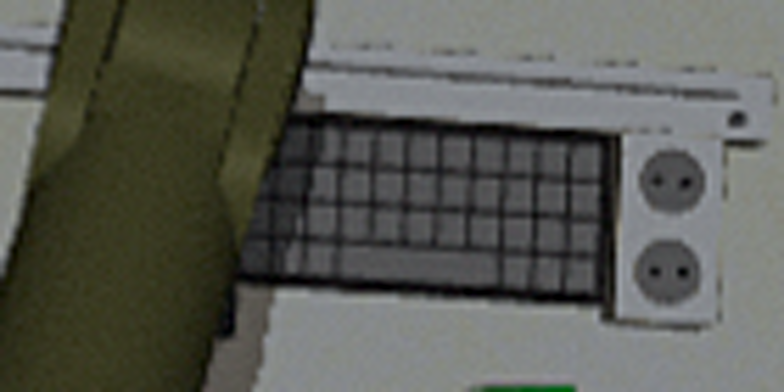

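View pics/w9.png

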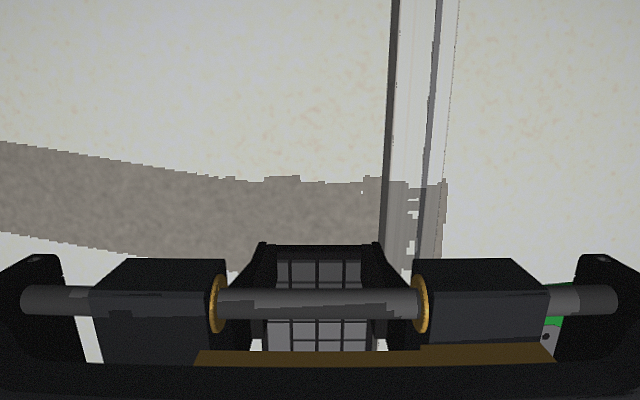

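```bash
python3 - <<'E'
from h import *
p=chan(-0.148,-0.118); print(p)
plan([*p,0.115],YC+np.pi/2)
E
```

```text
[ 0.55700864 -0.13576282]
t 13.03 pos [ 0.6392 -0.0016  0.1174] q [-38.  27.  48.  94. -22.  68.  12.] F [-0.  -0.4 -0.4]
offset [ 0.0007 -0.1375 -0.0765] rot [-1.564  0.011 -0.005]
tool axes cols
 [[ 0.004  0.041  0.999]
 [ 0.01   0.999 -0.042]
 [-1.     0.01   0.004]]
```

drive_tool --offset '[[0,-0.014,-0.008],[0,-0.028,-0.016],[0,-0.042,-0.024],[0,-0.056,-0.032],[0,-0.07,-0.04],[0,-0.084,-0.048],[0,-0.098,-0.055],[0,-0.112,-0.063],[0,-0.126,-0.07],[0,-0.1375,-0.0765]]' --angular '[[-0.16,0,0],[-0.32,0,0],[-0.48,0,0],[-0.64,0,0],[-0.8,0,0],[-0.96,0,0],[-1.12,0,0],[-1.28,0,0],[-1.44,0,0],[-1.564,0.011,-0.005]]'

```text
time_s: 14.28
tool_pos: [0.5554, -0.1366, 0.114]
tool_rot: [100.8, 89.8, -171.8]
force: [-0.3, 0.9, 0.0]
grip_width: 0.0431
```

```bash
python3 - <<'E'
from h import *
plan([*chan(-0.148,-0.118),0.0145],YC+np.pi/2)
c=cam("wrist"); cv2.imwrite("pics/w10.png",c[0])
E
```

```text
t 14.28 pos [ 0.5554 -0.1366  0.114 ] q [-20.  16.  36. 104. -10.  64. 107.] F [-0.3  0.9  0. ]
offset [ 0.0995 -0.0019  0.001 ] rot [ 0.003 -0.001 -0.003]
tool axes cols
 [[-0.003 -0.999  0.045]
 [-0.     0.045  0.999]
 [-1.     0.003 -0.001]]
```

View pics/w10.png

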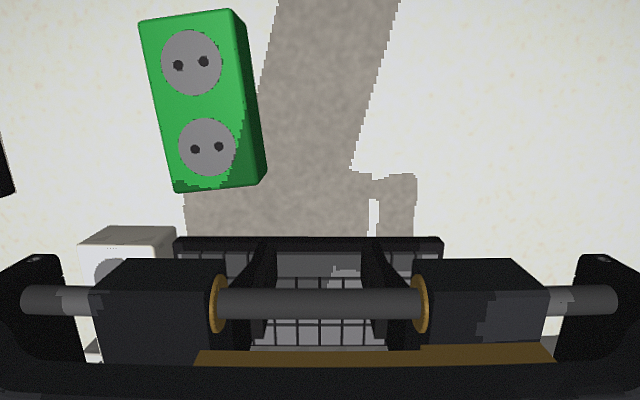

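The wrist view shows the front edge straight, from (175,238) to (443,238), square to the tool. The box corner is at (176,230). I check the green box's clearance before descending.

```bash
python3 - <<'E'
from h import *
c=cam("wrist")
print("green",ray([[177,193],[258,183]],c,0.045).round(4), ray([[265,184]],c,0).round(4))
P=ray([[175,238],[443,238]],c,0.016);print("front",P.round(4))
d=P[1]-P[0]; print(np.linalg.norm(d),np.degrees(np.arctan2(-d[0],d[1])))
plan([*chan(-0.148,-0.118),0.0145],YC+np.pi/2)
E
```

```text
green [[ 0.5293 -0.2327  0.045 ]
 [ 0.5249 -0.1769  0.045 ]] [[ 0.5361 -0.18    0.    ]]
front [[ 0.5731 -0.2532  0.016 ]
 [ 0.5824 -0.0403  0.016 ]]
0.21317991798049155 -2.497258959402942
t 14.38 pos [ 0.5552 -0.1372  0.1142] q [-20.  16.  36. 104. -10.  64. 107.] F [-0.2  0.1  0.6]
offset [ 0.0997 -0.002   0.0015] rot [-0.002 -0.001 -0.003]
tool axes cols
 [[-0.003 -0.999  0.05 ]
 [-0.     0.05   0.999]
 [-1.     0.003 -0.001]]
```

drive_tool --offset '[[0.04,-0.002,0.002],[0.075,-0.002,0.002],[0.093,-0.002,0.002],[0.1,-0.002,0.002],[0.1,-0.002,0.002]]' --angular '[[0,0,-0.003],[0,0,-0.003],[0,0,-0.003],[0,0,-0.003],[0,0,-0.003]]'

```text
time_s: 15.0
tool_pos: [0.5574, -0.1354, 0.0145]
tool_rot: [-148.8, 89.9, -61.7]
force: [-0.1, 0.1, -0.8]
grip_width: 0.0434
```

drive_tool --offset '[[0,-0.005,0],[0,-0.009,0],[0,-0.012,0],[0,-0.015,0],[0,-0.017,0],[0,-0.019,0],[0,-0.021,0]]' --angular '[[0,0,0],[0,0,0],[0,0,0],[0,0,0],[0,0,0],[0,0,0],[0,0,0]]'

```text
time_s: 15.88
tool_pos: [0.5738, -0.1361, 0.0138]
tool_rot: [82.9, 89.4, 170.0]
force: [-14.1, 1.7, 10.2]
grip_width: 0.0437
```

The tool stopped at channel x' = -0.1312, the same as in the first flush press. I press slightly more, then withdraw.

drive_tool --offset '[[0,-0.006,0],[0,-0.007,0]]' --angular '[[0,0,0],[0,0,0]]'

```text
time_s: 16.12
tool_pos: [0.5739, -0.1362, 0.0129]
tool_rot: [80.9, 88.6, 167.9]
force: [-18.4, 3.0, 16.1]
grip_width: 0.0437
```

drive_tool --offset '[[0,0.006,0],[0,0.014,0],[-0.01,0.016,0],[-0.05,0.016,0],[-0.1,0.016,0],[-0.15,0.04,0.04],[-0.17,0.07,0.09],[-0.18,0.1,0.15],[-0.18,0.12,0.21],[-0.18,0.12,0.25]]' --angular '[[0,0,-0.01],[0,0,-0.01],[0,0,-0.01],[0,0,-0.01],[0,0,-0.01],[0,0,-0.01],[0,0,-0.01],[0,0,-0.01],[0,0,-0.01],[0,0,-0.01]]'

```text
time_s: 17.38
tool_pos: [0.4711, 0.1216, 0.1986]
tool_rot: [59.3, 89.2, 146.4]
force: [1.2, -1.4, -0.1]
grip_width: 0.0431
```

```bash
python3 - <<'E'
from h import *
plan([0.4,0.3,0.2],YC+np.pi/2)
c=cam("top"); im=c[0]
cv2.imwrite("pics/t11.png",cv2.resize(im[170:240,290:430],None,fx=5.6,fy=5.6,interpolation=cv2.INTER_CUBIC))
cv2.imwrite("pics/t11f.png",im)
c=cam("side"); cv2.imwrite("pics/s11.png",cv2.resize(c[0][120:270,270:440],None,fx=4,fy=4,interpolation=cv2.INTER_CUBIC))
E
```

```text
t 17.38 pos [0.4711 0.1216 0.1986] q [-41.  -1.  24. 109.  -0.  73.  70.] F [ 1.2 -1.4 -0.1]
offset [0.0007 0.0801 0.1746] rot [-0.003  0.007 -0.012]
tool axes cols
 [[-0.011 -0.999  0.051]
 [ 0.007  0.051  0.999]
 [-1.     0.012  0.007]]
```

View pics/t11.png

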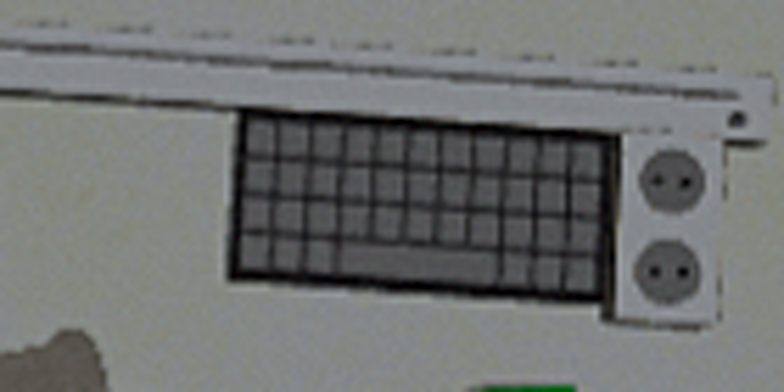

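View pics/s11.png

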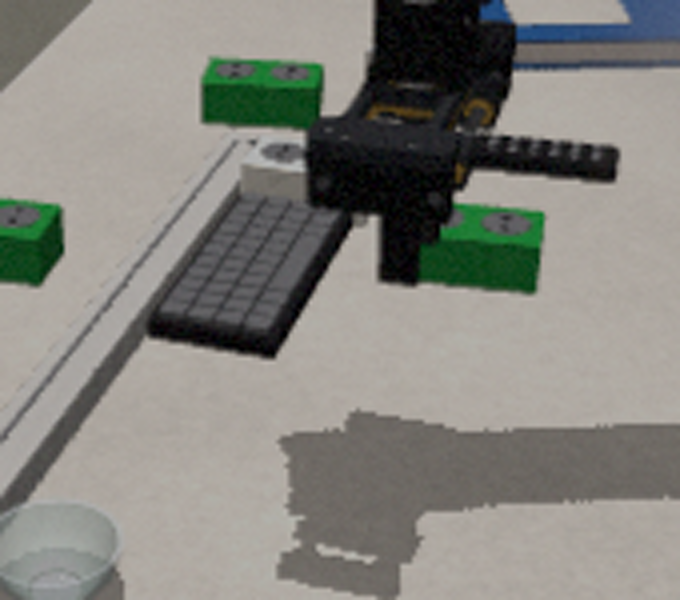

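View pics/t11f.png

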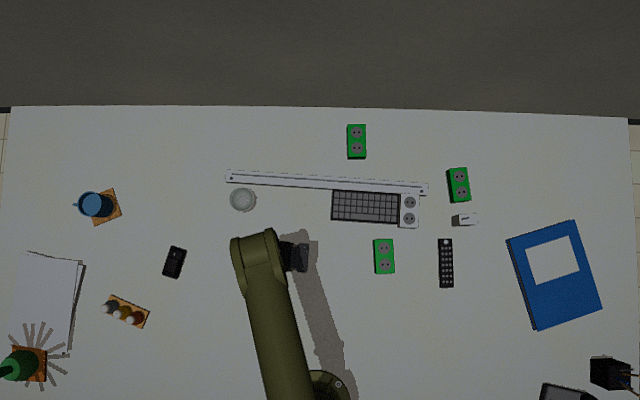

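The keyboard lies square in the corner and everything else looks unmoved. I check both seams up close with the wrist camera.

drive_tool --offset '[[0,-0.028,-0.043],[0,-0.056,-0.085],[0,-0.085,-0.128],[0,-0.113,-0.17],[0,-0.142,-0.213],[0,-0.17,-0.256],[0,-0.2,-0.3],[0,-0.227,-0.34],[0,-0.227,-0.34],[0,-0.227,-0.34]]' --angular '[[0,0,0],[0,0,0],[0,0,0],[0,0,0],[0,0,0],[0,0,0],[0,0,0],[0,0,0],[0,0,-0.01],[0,0,-0.01]]'

```text
time_s: 18.73
tool_pos: [0.683, -0.2237, 0.1929]
tool_rot: [17.1, 89.5, 104.6]
force: [0.9, 0.5, 0.2]
grip_width: 0.0433
```

```bash
python3 - <<'E'
from h import *
c=cam("wrist"); cv2.imwrite("pics/w12.png",c[0])
np.savez("w12.npz",im=c[0],K=c[1],D=c[2],T=c[3])
E
```

```text
(no output)
```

View pics/w12.png

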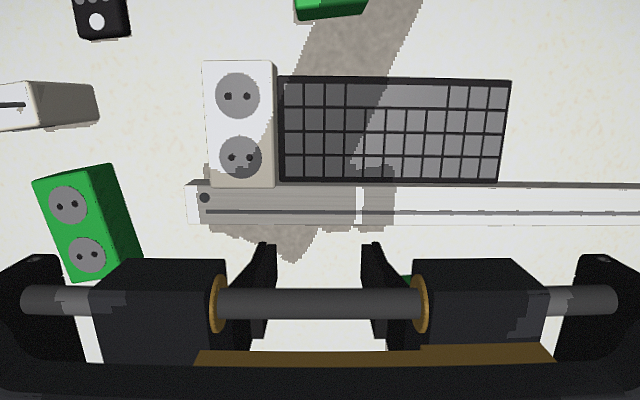

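```bash
python3 - <<'E'
import cv2
im=cv2.imread("pics/w12.png"); cv2.imwrite("pics/w12z.png",cv2.resize(im[55:200,195:345],None,fx=5,fy=4,interpolation=cv2.INTER_CUBIC))
cv2.imwrite("pics/w12y.png",cv2.resize(im[150:220,380:520],None,fx=5,fy=5,interpolation=cv2.INTER_CUBIC))
E
```

```text
(no output)
```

View pics/w12z.png

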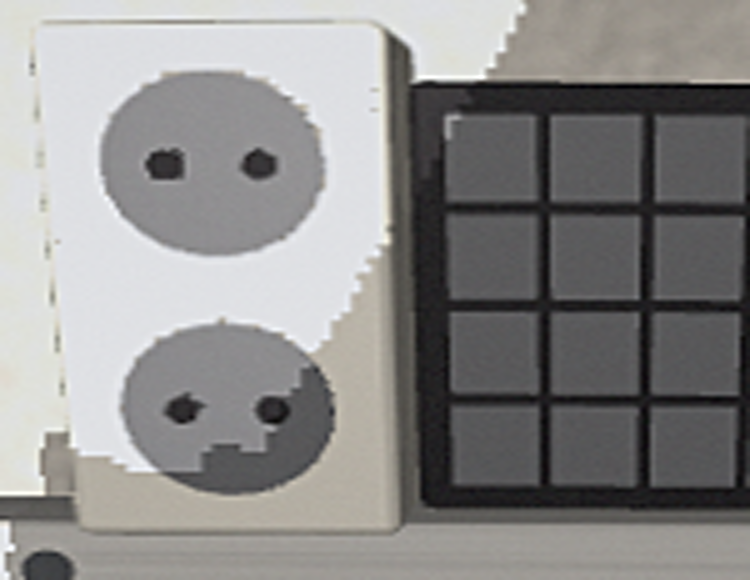

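View pics/w12y.png

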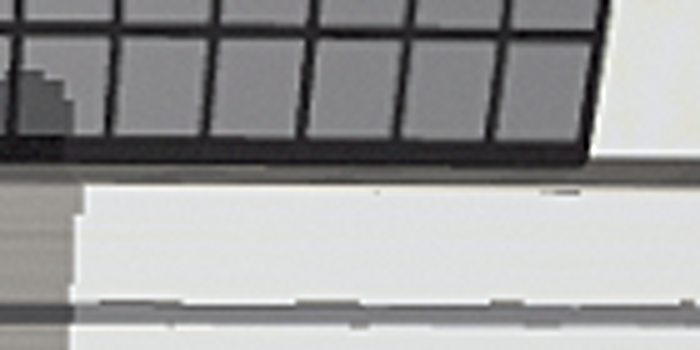

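```bash
python3 - <<'E'
from h import *
d=np.load("w12.npz"); c=(d["im"],d["K"],d["D"],d["T"])
g=d["im"].astype(int).max(2)
for col in (285,330,440,470,492,505): print(col,g[174:194,col])
for row in (90,110,130,150,170): print(row,g[row,262:290])
def xc(p): # channel frame
    q=p[:,:2]-[0.7105,-0.025]; return np.c_[q[:,0]*np.cos(YC)+q[:,1]*np.sin(YC), -q[:,0]*np.sin(YC)+q[:,1]*np.cos(YC)].round(4)
print("chan top edge", xc(ray([[300,186],[470,186.6],[600,186.6]],c,.03)))
print("chan base edge", xc(ray([[510,181.6],[600,182]],c,0)))
print("kb back", xc(ray([[290,181.3],[480,182.8]],c,.016)))
print("kb front", xc(ray([[279,76],[511,80]],c,.016)))
print("kb end", xc(ray([[277.7,80],[279.5,178]],c,.016)))
print("box top", xc(ray([[271,62],[276,180]],c,.045)),"box base corner",xc(ray([[276.7,72]],c,.0)))
E
```

```text
285 [ 60  62  42  26  32  35  33  33  80  96  89  96 151 153 157 162 158 159
 159 155]
330 [ 88  89  73  18  31  33  30  27  61  97  91  94 138 154 156 156 155 157
 155 156]
440 [ 37  35  36  37  41  46  46  46  29  78 106  98  84 230 232 228 225 226
 229 225]
470 [134 132 137 120  56  40  42  44  29  55 104 101  81 200 231 229 224 226
 227 229]
492 [131 132 137 121  69  37  38  45  36  53  94  91  80 187 144 232 228 227
 227 229]
505 [224 223 224 223 224 225 241 148  84  93  99  96  87 165 225 228 225 224
 226 227]
90 [228 228 226 228 227 228 227 228 228 232 168  90  90  93  81  47  52  61
  60  62  60  46  86  96  94  93  91  92]
110 [228 227 228 227 228 228 227 227 232 232 221 131  80  84  91  50  35  37
  36  41  35  31  79  97  94  93  93  97]
130 [228 230 236 196 183 186 186 187 184 166 154 117  85  81  89  73  33  34
  37  37  37  35  33  36  41  35  35  36]
150 [188 184 182 182 186 185 184 184 189 173 159 145  94  84  85  92  40  28
  35  36  36  35  27  97  89  91  94  88]
170 [180 182 182 180 181 180 180 181 183 182 168 153 122  78  83  89  70  26
  31  37  32  37  30  61  92  92  88  89]
chan top edge [[-0.0207 -0.2156]
 [-0.0206 -0.0526]
 [-0.0213  0.0818]]
chan base edge [[-0.0189  0.0043]
 [-0.0192  0.1073]]
kb back [[-0.022  -0.2261]
 [-0.0211 -0.0362]]
kb front [[-0.1201 -0.2343]
 [-0.1196 -0.019 ]]
kb end [[-0.1167 -0.2355]
 [-0.0253 -0.2363]]
box top [[-0.1292 -0.2377]
 [-0.0299 -0.2364]] box base corner [[-0.1248 -0.238 ]]
```

The seams agree to within about 1 mm and show no desk strip. The keyboard's back edge is at x' ≈ -0.021 to -0.022, against the channel face at -0.020 to -0.021. Its end is at y' ≈ -0.236, against the box face at about -0.237. The arm is clear, so I hand in.

```bash
python3 - <<'E'
from h import *
a=cv2.imread("pics/top0.png").astype(int); b=cam("top")[0].astype(int)
for n,(u,v,w,h) in dict(bowl=(225,185,36,30),mouse=(160,243,30,38),remote=(435,235,22,56),recv=(448,210,35,20),green=(370,235,28,42)).items():
    print(n,np.abs(a[v:v+h,u:u+w]-b[v:v+h,u:u+w]).mean().round(1))
o=telemetry.get_obs(); print(o["time_s"],o["force"])
from cell import sign_off; print(sign_off())
E
```

```text
bowl 10.0
mouse 8.4
remote 7.6
recv 10.2
green 47.3
18.825 [-0.29189873  0.14169102  0.81874564]
the job is handed in; nothing more can be done
None
```

The keyboard now lies square in the corner, its back edge against the channel and its right end against the white power box. I pushed it back with both fingers on its front edge, then along the channel from its left end. A last press on the front edge squared it up. I never grasped, lifted or tipped it, and handed in at 18.8 s.

**Flushness:**
- **Contact:** The two channel presses stopped at the same depth, 131 mm in front of the channel's centreline, with 14–18 N of reaction. The press against the box gave about 16 N.
- **Seams:** In the last close-up the back edge was within about 1 mm of the channel and the end within about 1–2 mm of the box. One picture pixel is about 1 mm. I could see no strip of desk in either seam.
- **Keyboard length:** It measured about 216 mm in that view instead of 220 mm. I put this down to its dark, low rim, which makes the edges read slightly short.

**Other objects:**
- **To be left alone:** The bowl, mouse, remote and receiver areas matched the first picture to within a low level of difference, which I took as noise.
- **Green box:** The area of the green box in front of the keyboard did not match (47, against 8–10 for the others). The arm was probably over it or shading it then. In the clear top view after the last press it stood where it began, and I saw no contact with it.

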